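# Feed a cheese block up to the portion gauge of a wire cutter

### The job

Lay the yellow cheese in its red wax lengthwise in the bed of the wire cutter, between the pusher and the portion gauge, and let go of it. Then turn the feed knob clockwise, following it as it travels along with its carriage, until the pusher holds the cheese snugly against the gauge, and stop there without squashing it. Never push the carriage itself along, and leave the white cheese and the syrup bottle by the cutter where they are.

Things in the scene. Friction and masses are not known exactly. Their poses are not given: they have to be found in the camera images.
- cutter: Steel wire cheese cutter, 405 mm long, fixed. Origin on the table under the bed's centre line; x is the feed direction (from carriage to gauge), y to its rear, z up. Its wire bow stands parked up at the rear, x = 115 mm, y = 90 to 240 mm, up to 280 mm high. Two slide rods at y = +-58 mm, with end blocks up to z = 62 mm, end at x = 19 mm.
- bed (a point): Point on top of the cutter's white bed, 40 mm above the table, on its centre line, midway along the two round guide bars (62 mm ahead of the cutter's origin). Axes as the cutter's. The bars are 80 mm long and 10 mm high, with 68 mm between them for the cheese. The portion gauge, an upright steel plate 70 mm wide and 48 mm high, stands clamped across the bed 65 to 79 mm ahead of this point, where the last user set it; its place is not measured.
- carriage: Aluminium feed carriage, 70 x 144 mm, flat top 28 mm above the bed; starts fully back, 40 mm of travel. Origin under the knob's axis, at bed level on the centre line; x is the feed direction. Ahead of it a pusher plate (52 mm wide, top 43 mm over the bed), its face 85 mm from this origin, on springs of 6 N/mm. The push wanted on the cheese is about 10 N: under 4 N it is loose, over 20 N it gets marked.
- feed_knob: Round black fluted knob on top of the carriage, upright axis, 48 mm across, 32 mm tall. Origin on its axis half-way up, 60 mm above the bed, z up. A pinion on a fixed rack: each radian clockwise (seen from above) carries carriage and knob 8 mm along the cutter's +x. The cheese meets the gauge after 2.25 to 4 rad of turn in all.
- knob_top (a point): Centre of the knob's top, 16 mm above its origin. The knob has a brake that holds it where it is left: turning takes about 0.28 N m, and each newton of push on the cheese 0.008 N m more. At rest the brake takes up part of this, but the rise with the push can still be read after every small turn. Shoving the carriage along would take some 35 N: do not.
- yellow_cheese_center (a point): Centre of the hard yellow cheese block to be cut: red wax round it, yellow cut faces, about 96 mm long (its x axis) by 54 mm wide (y) by 50 mm high (z), 0.2 to 0.4 kg. Starts lying on the wooden board, 15 mm thick.
- yellow_cheese: The same block; origin at the centre of its underside.
- white_cheese_center (a point): Centre of a white cheese block of the same size in black wax, beside the yellow one on the board. Leave it.
- syrup0: Small red syrup bottle, the one nearest the cutter, 54 mm wide, 125 mm high, origin under its centre. Leave it.
Things that resemble listed ones, but are neither listed nor needed, are in the scene too. Leave any turquoise look-alike of the yellow_cheese alone.

How it is judged:
By the outcome, as a careful person would: the job done as asked, in the order asked, and still so for the second after the job is handed in, with the robot touching nothing.
It also fails if it takes over 72 s, if anything falls off the work surface, if the arm or the gripper's body presses on something with over 40 N, if the wrist force passes 120 N, or if a joint passes its speed limit or range.

### The arm

A 7-joint arm with a two-finger parallel gripper is mounted at the origin on the work surface. World frame = base frame: x ahead of the robot, y to its left, z up, the work surface at z = 0. Lengths are in m, angles in degrees, forces in N, time in s.
With the tool pointing down it reaches from about 0.4 to 0.85 m from the base axis. Payload 4.5 kg.
Tool frame: the origin (TCP) lies between the finger pads; the fingertips stand 19 mm ahead of it and the grasp point (between the pads) is the TCP; z points along the fingers, y is the direction in which the jaws open and shut (so a half turn about z gives the same grasp; the last joint's range is limited). The gripper opens to 85 mm and grips with 20 to 120 N. Pads are 22 mm wide; open, the fingers measure 114 mm over their backs; the gripper's body (76 mm by 85 mm) begins 54 mm behind the grasp point. The pads swing forward as they close: fully open they stand 13 mm farther back than shut.
Start: joints at [-65.959, 39.483, -11.15, 89.685, 9.013, 51.709, -12.324], TCP at [0.235, 0.579, 0.25] pointing down, gripper open.
Joint ranges: [-172.22, 172.22], [-26.19, 119.32], [-84.43, 86.54], [7.71, 146.69], [-57.33, 237.33], [2.42, 119.75], [-152.13, 152.13]. Speed limits (degrees/s): [147.25, 147.25, 180, 180, 180, 180, 180].

### API

Orientations are given as [roll, pitch, yaw] about the fixed x, y, z axes, in that order (R = Rz(yaw) Ry(pitch) Rx(roll)).
In Python, from cell import arm gives the robot as it stands.
- The arm moves only by the tool arm_command, never from a script. Its argument "commands" is a list of rows, each an object with "dp": the shift along the tool's x, y, z in cm, a list of three; "turn": the turn about the tool's z in degrees. In form: [{"dp": [dx, dy, dz], "turn": turn}, ...]. A call has 1 to 8 rows; each row is the pose to reach, as a shift and turn from the pose measured when the call began, along the tool's axes at that moment; what a row does not reach only later rows make up. A row lasts 1/8 s, in which the tool goes at most 62.5 mm and 10.7 degrees, less where a joint would pass 70% of its speed; a pose out of reach is approached as far as the arm can. A call with a gripper value outside its range is refused whole. "grip" is the finger opening in cm, from 0 to 8.54, set as the call begins (left out, the last holds). The fingers move at their own pace and stop on an object; the grip force is fixed at half the most. Time passes only in rows, so rows that repeat a pose let the fingers close. It gives the time, the measured TCP pose, the force and the opening at its end, in the units of the state.
- arm.observe(): the state, without advancing time (a new reading comes with each control period).
- arm.snapshot(name): name is "scene" or "top" or "wrist"; returns a dict with "color" (420x560x3 uint8, red, green, blue), "depth" (420x560 float32, m along the optical axis (not along the pixel's ray), 0 where there is no reading), "mtx" (3x3 intrinsics, pixels), "rvec" (rotation vector, rad) and "tvec" (3), from world to camera coordinates, as OpenCV has them. Camera axes: x right, y down, z forward; pixel columns grow to the right and rows downward; lengths in m; the calibration is good to about 2 mm. A picture is of the moment at which its call begins.
- arm.sign_off(): hands the job in, once; it reports no verdict.
Trained networks look in the newest picture that a camera, given by its name, has taken for a name from the list of things; names that differ only in an ending like _2 or _b are one class to them, and where a whole thing is asked for, a point or a joint stands for the part that bears it (a point fixed in the world has none). Each returns a list of dicts, best first, with "score" (0 to 1); they miss things now and then, are a little off and sometimes report something else, mostly with a low value. They report only what shows in the picture. A call takes as long as a camera call. They do not tell look-alikes from the thing itself.
- arm.masks_of(camera, query): "mask" (420x560 bool, what is visible of it).
- arm.mark_of(camera, query): "point" ([x, y, z] in m, in the coordinates of the camera as it stood for that picture, good to about 4 mm: a listed point, or the origin of a listed thing).
The state is a dict: "time": time; "joint_pos": joint angles; "qvel": joint speeds; "tau": joint torques, N m; "ee_pos": TCP position; "tool_rot": TCP orientation; "ft_force": force on the tool from outside, world axes, zero at the start; "moment": the same for the moment, N m; "width": finger opening in m.
Only numpy, scipy, OpenCV 4.12 (cv2) and the standard library are available. Lean on these libraries where they do the work, as an engineer would, in place of code of your own. Each camera call takes 0.05 s, during which the arm holds its last target.

## Working session

There is one attempt and no reset: what is moved stays moved. The work goes in short steps, Python scripts to look and compute and a tool call to move; the robot and the scene stay as the last step left them, time stands still between calls to the robot, and variables do not carry over. Pictures are saved under pics/ and viewed, and the job is handed in when it is done.

Besides the shell and the picture viewer there is one more tool, called after "Request:" as name([rows], argument=value, ...), one row to a line, values as JSON. arm_command: Moves the arm, as the interface text tells. Its arguments: {"type":"object","properties":{"commands":{"type":"array"},"grip":{"type":"number"}},"required":["commands"]}

```bash
ls; mkdir -p pics; cat > h.py <<'E'
import numpy as np, cv2
from cell import arm
from scipy.spatial.transform import Rotation as R
def snap(n,name=None):
    s=arm.snapshot(n)
    if name: cv2.imwrite(f'pics/{name}.png',s['color'][:,:,::-1])
    return s
def w(s,p):
    M,_=cv2.Rodrigues(np.array(s['rvec'],float)); return M.T@(np.array(p,float).ravel()-np.array(s['tvec'],float).ravel())
def cloud(s,mask=None):
    d=s['depth'];K=s['mtx'];v,u=np.nonzero((d>0) if mask is None else (mask&(d>0)))
    z=d[v,u];P=np.stack([(u-K[0,2])*z/K[0,0],(v-K[1,2])*z/K[1,1],z],1)
    M,_=cv2.Rodrigues(np.array(s['rvec'],float)); return (P-np.array(s['tvec'],float).ravel())@M, u, v
E
python3 - <<'E'
from h import *
o=arm.observe()
for k in o: print(k,np.round(o[k],3))
for c in ['scene','top','wrist']:
    s=snap(c,c+'0')
    print(c,np.round(w(s,[0,0,0]),3))
    for q in ['cutter','bed','carriage','feed_knob','knob_top','yellow_cheese_center','yellow_cheese','white_cheese_center','syrup0']:
        print(q,[(round(m['score'],2),np.round(w(s,m['point']),3).tolist()) for m in arm.mark_of(c,q)[:3]])
E
```

```text
pics
time 0.0
joint_pos [-65.958  39.536 -11.148  89.747   9.015  51.708 -12.325]
qvel [-0.039 -0.077 -0.009  0.049  0.112 -0.012  0.043]
tau [ 0.0000e+00 -5.3963e+01 -1.2660e+00 -1.5854e+01  9.0000e-03  1.0000e-02
  0.0000e+00]
ee_pos [0.235 0.578 0.249]
tool_rot [-1.79892e+02  7.00000e-03  1.57902e+02]
ft_force [-0.823  0.274 -0.183]
moment [0.022 0.017 0.027]
width 0.085
scene [1.131 0.369 0.975]
cutter [(0.89, [0.514, 0.115, 0.004])]
bed [(0.59, [0.518, 0.054, 0.043])]
carriage [(0.67, [0.508, 0.187, 0.039])]
feed_knob [(0.97, [0.504, 0.187, 0.101])]
knob_top [(0.56, [0.506, 0.186, 0.119])]
yellow_cheese_center [(0.86, [0.537, -0.315, 0.044]), (0.79, [0.477, -0.171, 0.029]), (0.65, [0.772, -0.106, 0.027])]
yellow_cheese [(0.96, [0.473, -0.179, 0.001]), (0.92, [0.771, -0.107, -0.001]), (0.56, [0.537, -0.317, 0.015])]
white_cheese_center [(0.65, [0.539, -0.42, 0.041])]
syrup0 [(0.89, [0.691, -0.212, -0.001])]
top [ 0.42 -0.08  1.41]
cutter [(0.73, [0.515, 0.124, 0.003]), (0.35, [0.507, 0.194, 0.115])]
bed [(0.79, [0.519, 0.057, 0.046])]
carriage [(0.72, [0.51, 0.194, 0.041])]
feed_knob [(0.89, [0.508, 0.192, 0.103])]
knob_top [(0.53, [0.512, 0.191, 0.115])]
yellow_cheese_center [(0.85, [0.536, -0.313, 0.035]), (0.83, [0.476, -0.172, 0.025]), (0.71, [0.771, -0.1, 0.029])]
yellow_cheese [(0.79, [0.474, -0.172, -0.0]), (0.77, [0.773, -0.103, -0.0]), (0.55, [0.534, -0.31, 0.016])]
white_cheese_center []
syrup0 [(0.9, [0.689, -0.21, 0.002])]
wrist [0.16  0.61  0.374]
cutter []
bed []
carriage []
feed_knob []
knob_top []
yellow_cheese_center []
yellow_cheese []
white_cheese_center []
syrup0 []
```

View pics/scene0.png

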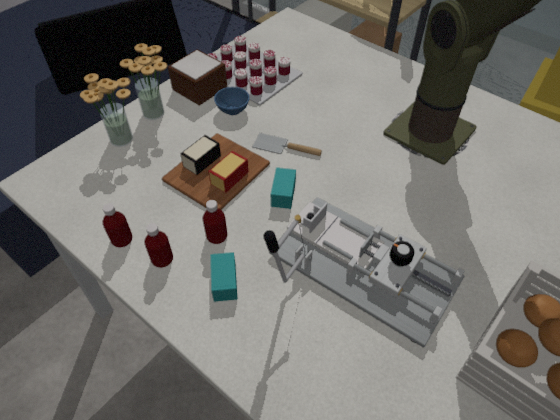

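View pics/top0.png

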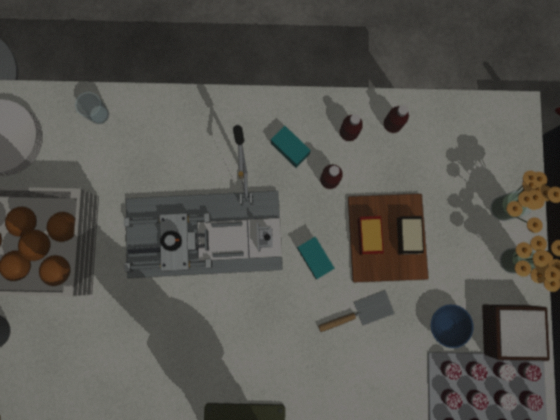

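Scene image: the yellow cheese in red wax is on the board at (229,172), next to the white one at (201,154). There are turquoise decoys at (284,188) and (224,277), and the cutter is around (360,255) with its knob at (402,252). In the top image the cheese is at (371,235), the knob at (171,240) and the bed at (228,238). Next I'll measure exact poses from the depth data.

```bash
python3 - <<'E'
from h import *
for c in ['top','scene']:
    s=snap(c)
    C,u,v=cloud(s)
    # cheese top
    m=(C[:,2]>0.058)&(C[:,2]<0.075)&(np.hypot(C[:,0]-.536,C[:,1]+.313)<.07)&(C[:,1]>-.365)
    P=C[m]; r=cv2.minAreaRect((P[:,:2]*1000).astype(np.float32)); print(c,'cheese',r,np.median(P[:,2]),len(P))
    m=(C[:,2]>0.058)&(C[:,2]<0.075)&(np.hypot(C[:,0]-.539,C[:,1]+.42)<.06)&(C[:,1]<-.37)
    P=C[m]; print('white',cv2.minAreaRect((P[:,:2]*1000).astype(np.float32)),len(P))
    # carriage top z 68mm
    m=(abs(C[:,2]-.068)<.006)&(abs(C[:,0]-.51)<.1)&(abs(C[:,1]-.19)<.06)
    P=C[m]; print('carr',cv2.minAreaRect((P[:,:2]*1000).astype(np.float32)),np.median(P[:,2]),len(P))
    m=(abs(C[:,2]-.116)<.006)&(abs(C[:,0]-.51)<.05)&(abs(C[:,1]-.19)<.05)
    P=C[m]; print('knob',cv2.minEnclosingCircle((P[:,:2]*1000).astype(np.float32)),np.median(P[:,2]),P.mean(0),len(P))
    m=(abs(C[:,2]-.04)<.004)&(abs(C[:,0]-.518)<.034)&(abs(C[:,1]-.055)<.06)
    P=C[m]; print('bed',cv2.minAreaRect((P[:,:2]*1000).astype(np.float32)),np.median(P[:,2]),len(P))
    m=(C[:,2]>.078)&(C[:,2]<.094)&(abs(C[:,0]-.518)<.04)&(C[:,1]<.02)&(C[:,1]>-.06)
    P=C[m]; print('gauge',cv2.minAreaRect((P[:,:2]*1000).astype(np.float32)),len(P), P[:,1].max())
    m=(C[:,2]>.075)&(C[:,2]<.088)&(abs(C[:,0]-.518)<.04)&(C[:,1]<.15)&(C[:,1]>.07)
    P=C[m]; print('pusher',cv2.minAreaRect((P[:,:2]*1000).astype(np.float32)),len(P),P[:,1].min())
    if c=='top':
        im=s['color'][150:320,110:440,::-1]; cv2.imwrite('pics/topc.png',cv2.resize(im,None,fx=2.4,fy=2.4,interpolation=cv2.INTER_CUBIC))
    else:
        im=s['color'][180:340,250:480,::-1]; cv2.imwrite('pics/scc.png',cv2.resize(im,None,fx=3.4,fy=3.4,interpolation=cv2.INTER_CUBIC))
E
```

```text
top cheese ((536.213134765625, -312.959228515625), (96.7933349609375, 55.297996520996094), 4.335323810577393) 0.06603538489864286 810
white ((538.552978515625, -417.11273193359375), (95.12358856201172, 57.06835174560547), 1.5766611099243164) 807
carr ((508.0282897949219, 189.5506591796875), (145.68690490722656, 118.72687530517578), 0.34678977727890015) 0.06889108907744683 1309
knob ((509.0488586425781, 190.1011962890625), 25.18829917907715) 0.11708793797030574 [0.50874276 0.18921907 0.11682759] 299
bed ((517.7952880859375, 54.624515533447266), (119.24639129638672, 67.39952850341797), 89.95661926269531) 0.04074718311211787 903
gauge ((523.39990234375, -23.915035247802734), (67.70060729980469, 3.8354787826538086), 4.453883171081543) 47 -0.02062648202568566
pusher ((512.8340454101562, 126.39607238769531), (50.13654327392578, 42.379634857177734), 4.477610111236572) 44 0.10350753061588461
scene cheese ((535.24853515625, -317.8355712890625), (101.76390075683594, 58.545467376708984), 3.4659554958343506) 0.06791220725239269 636
white ((538.418212890625, -422.3084716796875), (99.40199279785156, 60.18190383911133), 2.923860788345337) 590
carr ((507.2742004394531, 188.6923828125), (116.53178405761719, 150.77267456054688), 89.03459930419922) 0.07013145135615703 1440
knob ((508.086181640625, 185.39857482910156), 26.397146224975586) 0.11812773969166326 [0.51083101 0.18731572 0.11758986] 359
bed ((517.6294555664062, 55.02939987182617), (119.74214172363281, 67.27713012695312), 89.7688217163086) 0.04213687700285269 768
gauge ((521.7430419921875, -30.1634521484375), (27.041223526000977, 67.97561645507812), 78.39295196533203) 88 -0.023412371731031976
pusher ((510.7327880859375, 111.15479278564453), (47.810970306396484, 41.210540771484375), 29.294170379638672) 65 0.09943187898482385
```

View pics/topc.png

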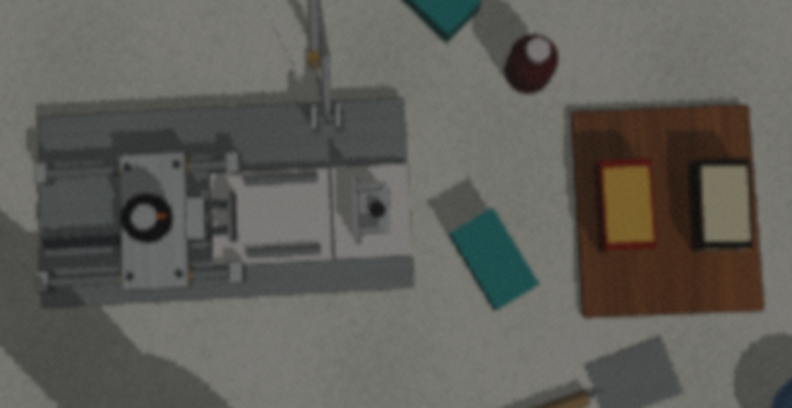

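View pics/scc.png

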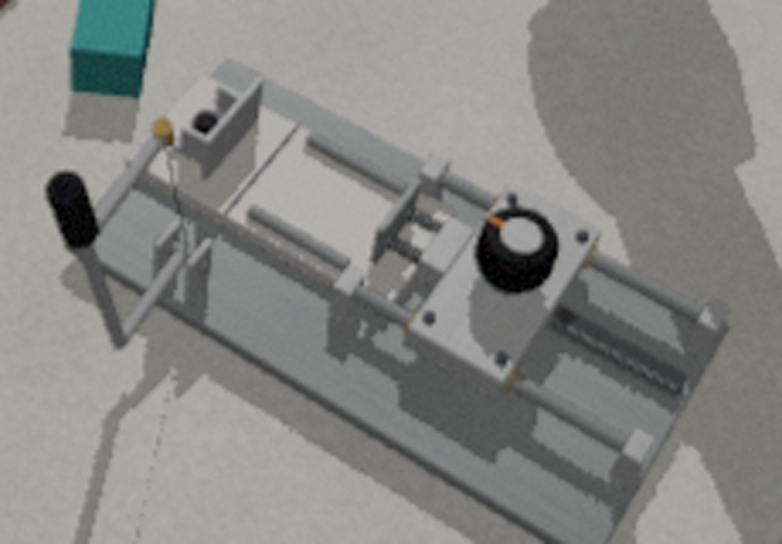

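The top view shows the knob at (148,217) and the gauge at (378,207) in the enlarged crop. The cutter's feed axis and the cheese axis differ by about 90°. I'll take a closer wrist-camera look at the cutter first.

```bash
cat >> h.py <<'E'
def go(p,yaw,o=None,start=None):
    o=o or arm.observe(); r=R.from_euler('xyz',o['tool_rot'],degrees=True)
    dp=r.inv().apply(np.array(p)-o['ee_pos'])*100
    t=-(yaw-o['tool_rot'][2])
    print('dp',np.round(dp,2),'turn',round(t,1),'(or %+.1f)'%(t-360*np.sign(t)), 'now',np.round(o['ee_pos'],4),np.round(o['tool_rot'],2),'j',np.round(o['joint_pos'],0),'t',round(o['time'],2))
E
python3 -c "
from h import *
go([.46,.02,.32],100)"
```

```text
dp [-41.87 -43.34  -6.97] turn 57.9 (or -302.1) now [0.2352 0.5791 0.2503] [179.99  -0.   157.9 ] j [-66.  39. -11.  90.   9.  52. -12.] t 1.6
```

Request:
arm_command([
  {"dp": [-5, -5, -3], "turn": 7},
  {"dp": [-10, -9, -7], "turn": 14},
  {"dp": [-14, -14, -7], "turn": 21},
  {"dp": [-18, -18, -7], "turn": 28},
  {"dp": [-22, -22, -7], "turn": 35},
  {"dp": [-26, -27, -7], "turn": 42},
  {"dp": [-30, -31, -7], "turn": 49},
  {"dp": [-34, -35, -7], "turn": 57.9},
])

```text
time: 2.6
ee_pos: [0.4179, 0.128, 0.3207]
tool_rot: [179.9, -0.0, 99.8]
ft_force: [0.8, 0.3, -0.0]
width: 0.0854
```

```bash
python3 -c "
from h import *
go([.46,.02,.32],100)"
```

```text
dp [-11.35   2.32   0.07] turn -0.2 (or +359.8) now [0.4179 0.128  0.3207] [ 1.7992e+02 -3.0000e-02  9.9750e+01] j [-27.  20.   5. 115.  -2.  45. -10.] t 2.6
```

Request:
arm_command([
  {"dp": [-5, 1, 0], "turn": 0},
  {"dp": [-9, 2, 0], "turn": 0},
  {"dp": [-11.4, 2.3, 0], "turn": 0},
  {"dp": [-11.4, 2.3, 0], "turn": 0},
  {"dp": [-11.4, 2.3, 0], "turn": 0},
])

```text
time: 3.22
ee_pos: [0.4596, 0.0206, 0.3207]
tool_rot: [179.9, -0.1, 99.8]
ft_force: [0.3, -0.2, -0.9]
width: 0.0854
```

```bash
python3 - <<'E'
from h import *
s=snap('wrist','w1'); print(np.round(w(s,[0,0,0]),3)); np.save('w1.npy',s,allow_pickle=True)
for q in ['bed','carriage','knob_top','cutter']:
    print(q,[(round(m['score'],2),np.round(w(s,m['point']),4).tolist()) for m in arm.mark_of('wrist',q)[:3]])
o=arm.observe(); print(o['time'],o['ee_pos'])
E
```

```text
[0.445 0.1   0.444]
bed [(0.7, [0.5192, 0.0578, 0.0383])]
carriage []
knob_top []
cutter [(0.73, [0.5115, 0.1198, -0.0007])]
3.475 [0.45970428 0.02047038 0.32070917]
```

View pics/w1.png

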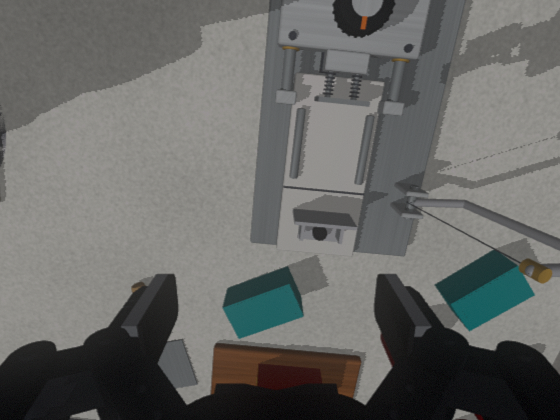

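The wrist view shows the pusher at (345,98), the guide bars at (297,143) and (364,150), the gauge top edge at about (322,215), and the knob at (363,10). Next, a depth fit of these features.

```bash
python3 - <<'E'
from h import *
s=np.load('w1.npy',allow_pickle=True).item()
C,u,v=cloud(s)
def rect(m,n):
    P=C[m]; c,sz,a=cv2.minAreaRect((P[:,:2]*1000).astype(np.float32)); print(n,np.round(c,1),np.round(sz,1),round(a,2),'z',np.round(np.percentile(P[:,2],[5,50,95]),4),len(P))
near=lambda x,y,dx,dy:(abs(C[:,0]-x)<dx)&(abs(C[:,1]-y)<dy)
# guide bars by pixel
bl=(u>285)&(u<308)&(v>100)&(v<185)&(C[:,2]>.0455)&(C[:,2]<.056)
br=(u>350)&(u<380)&(v>108)&(v<192)&(C[:,2]>.0455)&(C[:,2]<.056)
rect(bl,'barL');rect(br,'barR')
rect((u>280)&(u<370)&(v>190)&(v<245)&(C[:,2]>.084)&(C[:,2]<.094),'gaugetop')
rect((u>310)&(u<385)&(v>85)&(v<110)&(C[:,2]>.078)&(C[:,2]<.09),'pushertop')
rect((u>265)&(u<450)&(v<70)&(abs(C[:,2]-.068)<.003),'carr')
rect((abs(C[:,2]-.116)<.003)&near(.509,.19,.05,.05),'knob')
bed=(abs(C[:,2]-.04)<.003)&(v>105)&(v<180)&(u>305)&(u<355)
print('bedz',np.median(C[bed][:,2]))
# bar directions
for m in (bl,br):
    P=C[m][:,:2]; d=np.linalg.svd(P-P.mean(0))[2][0]; print(np.degrees(np.arctan2(d[1],d[0])))
E
```

```text
barL [478.6  52.8] [ 9.8 79.6] 4.24 z [0.0463 0.0487 0.0503] 576
barR [555.9  62.4] [13.2 86.9] 1.14 z [0.0464 0.0487 0.0504] 577
gaugetop [523.4 -25. ] [70.   5.1] 4.58 z [0.0844 0.0873 0.0887] 287
pushertop [513.9 106.7] [52.2  5. ] 4.25 z [0.0816 0.0827 0.084 ] 271
carr [510.7 169.1] [146.6  62.3] 9.8 z [0.0662 0.0677 0.0694] 6476
knob [509.7 177.1] [46.9 23.6] 9.48 z [0.114  0.1158 0.1173] 1372
bedz 0.03964095139204625
-85.8129033165668
-86.2453945086498
```

```bash
python3 -c "
from h import *
go([.44,-.30,.30],4.3)"
```

```text
dp [-31.24  -7.43   2.03] turn 95.6 (or -264.4) now [0.4597 0.0205 0.3207] [ 1.7993e+02 -5.0000e-02  9.9860e+01] j [-13.  22.   6. 112.  -3.  47.   5.] t 3.48
```

Request:
arm_command([
  {"dp": [-4, -1, 0], "turn": 10},
  {"dp": [-8, -2, 0], "turn": 20},
  {"dp": [-12, -3, 0], "turn": 30},
  {"dp": [-17, -4, 0], "turn": 40},
  {"dp": [-21, -5, 1], "turn": 50},
  {"dp": [-26, -6, 1.5], "turn": 60},
  {"dp": [-30, -7, 2], "turn": 70},
  {"dp": [-31.2, -7.4, 2], "turn": 80},
])

```text
time: 4.47
ee_pos: [0.4394, -0.3022, 0.3001]
tool_rot: [180.0, -0.0, 19.3]
ft_force: [0.3, -0.2, -0.9]
width: 0.0856
```

Request:
arm_command([
  {"dp": [0, 0, 0], "turn": 9},
  {"dp": [0, 0, 0], "turn": 16},
  {"dp": [0, 0, 0], "turn": 16},
  {"dp": [0, 0, 0], "turn": 16},
])

```text
time: 4.97
ee_pos: [0.4397, -0.3017, 0.3001]
tool_rot: [180.0, -0.0, 3.5]
ft_force: [0.1, -0.7, 0.4]
width: 0.0857
```

```bash
python3 - <<'E'
from h import *
s=snap('wrist','w2'); print(np.round(w(s,[0,0,0]),3)); np.save('w2.npy',s,allow_pickle=True)
for q in ['yellow_cheese','yellow_cheese_center','white_cheese_center']:
    print(q,[(round(m['score'],2),np.round(w(s,m['point']),4).tolist()) for m in arm.mark_of('wrist',q)[:3]])
C,u,v=cloud(s)
for n,x,y in (('yel',.536,-.313),('whi',.5385,-.418)):
    m=(C[:,2]>0.060)&(C[:,2]<0.072)&(abs(C[:,0]-x)<.07)&(abs(C[:,1]-y)<.045)
    P=C[m]; print(n,cv2.minAreaRect((P[:,:2]*1000).astype(np.float32)),np.median(P[:,2]),len(P))
go([.5362,-.3132,.14],4.3)
E
```

```text
[ 0.52  -0.296  0.423]
yellow_cheese [(0.7, [0.4788, -0.1699, -0.0005]), (0.57, [0.5333, -0.3152, 0.0129])]
yellow_cheese_center [(0.93, [0.536, -0.3151, 0.0414]), (0.7, [0.4735, -0.1746, 0.024])]
white_cheese_center [(0.67, [0.5403, -0.4198, 0.0406])]
yel ((535.8536987304688, -314.3664245605469), (95.63282012939453, 54.23279571533203), 3.732268810272217) 0.06484801779920282 5784
whi ((538.6328735351562, -418.2156982421875), (96.55196380615234, 55.272640228271484), 1.8008135557174683) 0.06485745480290947 5860
dp [ 9.58  1.67 16.03] turn -0.9 (or +359.1) now [ 0.4395 -0.3021  0.3002] [ 1.7998e+02 -4.0000e-02  3.3900e+00] j [  9.  32.  34. 103. -23.  51. -33.] t 5.17
```

View pics/w2.png

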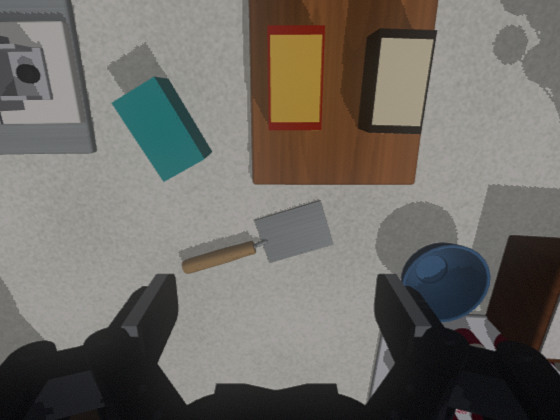

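The wrist view confirms the yellow cheese at (297,77) and the white one at (398,81), with ~50 mm between them. The top is at z=65 mm, as expected.

Request:
arm_command([
  {"dp": [3, 0.5, 4], "turn": 0},
  {"dp": [7, 1.2, 8], "turn": 0},
  {"dp": [9.6, 1.75, 11], "turn": 0},
  {"dp": [9.6, 1.75, 14], "turn": 0},
  {"dp": [9.6, 1.75, 16], "turn": 0},
  {"dp": [9.6, 1.75, 16], "turn": 0},
])

```text
time: 5.92
ee_pos: [0.5356, -0.3132, 0.1387]
tool_rot: [-179.9, 0.1, 3.4]
ft_force: [0.0, 1.0, 0.5]
width: 0.0851
```

```bash
python3 -c "
from h import *
go([.536,-.3142,.05],3.7)"
```

```text
dp [0.05 0.12 8.87] turn -0.3 (or +359.7) now [ 0.5356 -0.3132  0.1387] [-1.7989e+02  1.1000e-01  3.4100e+00] j [ 12.  50.  26.  97. -31.  40. -32.] t 5.92
```

Request:
arm_command([
  {"dp": [0, 0.1, 2.5], "turn": -0.3},
  {"dp": [0, 0.1, 5], "turn": -0.3},
  {"dp": [0, 0.1, 7], "turn": -0.3},
  {"dp": [0, 0.1, 8.2], "turn": -0.3},
  {"dp": [0, 0.1, 8.85], "turn": -0.3},
  {"dp": [0, 0.1, 8.85], "turn": -0.3},
  {"dp": [0, 0.1, 8.85], "turn": -0.3},
])

```text
time: 6.8
ee_pos: [0.5359, -0.3144, 0.0509]
tool_rot: [-179.9, 0.1, 3.7]
ft_force: [0.8, -0.3, -0.3]
width: 0.0855
```

Request:
arm_command([
  {"dp": [0, 0, 0], "turn": 0},
  {"dp": [0, 0, 0], "turn": 0},
  {"dp": [0, 0, 0], "turn": 0},
  {"dp": [0, 0, 0], "turn": 0},
  {"dp": [0, 0, 0], "turn": 0},
  {"dp": [0, 0, 0], "turn": 0},
  {"dp": [0, 0, 0], "turn": 0},
  {"dp": [0, 0, 0], "turn": 0},
], grip=4.5)

```text
time: 7.8
ee_pos: [0.5362, -0.3148, 0.0516]
tool_rot: [-180.0, 0.0, 3.7]
ft_force: [-0.7, -0.2, 6.0]
width: 0.0526
```

Request:
arm_command([
  {"dp": [0, 0, -1], "turn": 0},
  {"dp": [0, 0, -3], "turn": 0},
  {"dp": [0, 0, -6], "turn": 0},
  {"dp": [0, 0, -9], "turn": 0},
  {"dp": [0, 0, -12], "turn": 0},
  {"dp": [0, 0, -14], "turn": 0},
  {"dp": [0, 0, -15], "turn": 0},
  {"dp": [0, 0, -15], "turn": 0},
])

```text
time: 8.8
ee_pos: [0.5364, -0.3149, 0.2025]
tool_rot: [180.0, -0.1, 3.7]
ft_force: [0.3, -0.3, -2.7]
width: 0.0533
```

```bash
python3 - <<'E'
from h import *
s=snap('scene','s3');s=snap('wrist','w3')
a=arm.mark_of('wrist','yellow_cheese_center'); print([(m['score'],w(s,m['point'])) for m in a])
go([.5184,.0437,.20],94.25)
E
```

```text
[(0.81, array([ 0.4760506 , -0.17595413,  0.02340962])), (0.55, array([ 0.53712209, -0.31632653,  0.19015125]))]
dp [  0.59 -35.84   0.13] turn -90.5 (or +269.5) now [ 0.5358 -0.3143  0.2008] [-1.7992e+02  8.0000e-02  3.7100e+00] j [ 11.  46.  29.  94. -29.  48. -34.] t 8.95
```

View pics/s3.png

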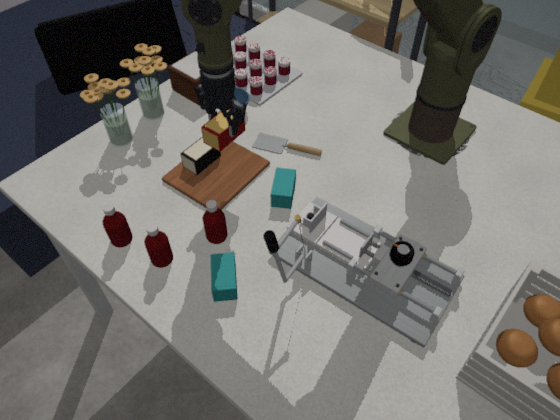

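View pics/w3.png

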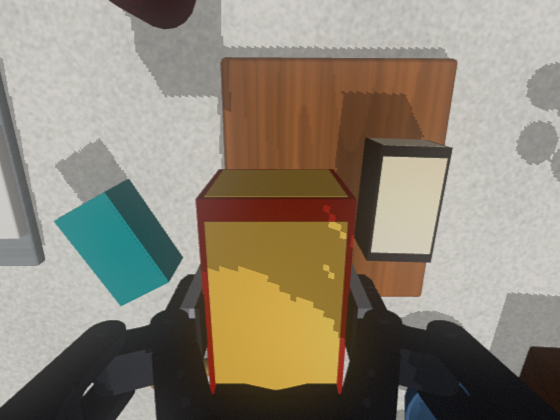

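The cheese is held squarely: red top edge across (275,208) in the wrist view, and the white block is undisturbed.

Request:
arm_command([
  {"dp": [-2, -2, -1], "turn": -8},
  {"dp": [-4, -5, -2], "turn": -18},
  {"dp": [-6, -8, -3], "turn": -28},
  {"dp": [-6, -12, -3], "turn": -38},
  {"dp": [-6, -15, -3], "turn": -48},
  {"dp": [-6, -18, -3], "turn": -58},
  {"dp": [-6, -21, -3], "turn": -68},
  {"dp": [-6, -24, -3], "turn": -78},
])

```text
time: 9.95
ee_pos: [0.4599, -0.0779, 0.2307]
tool_rot: [-179.8, -0.1, 82.0]
ft_force: [-0.6, -0.4, -3.7]
width: 0.0533
```

```bash
python3 -c "
from h import *
go([.5184,.0437,.20],94.25)"
```

```text
dp [12.85  4.11  3.07] turn -12.2 (or +347.8) now [ 0.4599 -0.0779  0.2307] [-1.7984e+02 -5.0000e-02  8.2020e+01] j [ -2.  30.   9. 118.  -8.  33.   5.] t 9.95
```

Request:
arm_command([
  {"dp": [3, 1, 0.5], "turn": -6},
  {"dp": [7, 2, 1.5], "turn": -12.2},
  {"dp": [11, 3.5, 2.5], "turn": -12.2},
  {"dp": [12.85, 4.1, 3], "turn": -12.2},
  {"dp": [12.85, 4.1, 3], "turn": -12.2},
  {"dp": [12.85, 4.1, 3], "turn": -12.2},
])

```text
time: 10.7
ee_pos: [0.5174, 0.0416, 0.2006]
tool_rot: [-179.8, 0.0, 94.1]
ft_force: [0.4, 0.2, -2.9]
width: 0.053
```

```bash
python3 - <<'E'
from h import *
s=snap('wrist','w4');np.save('w4.npy',s,allow_pickle=True)
C,u,v=cloud(s); o=arm.observe(); z=o['ee_pos'][2]
m=(abs(C[:,2]-z-.0145)<.01)&(abs(C[:,0]-.518)<.04)&(abs(C[:,1]-.044)<.07)
P=C[m]; print(cv2.minAreaRect((P[:,:2]*1000).astype(np.float32)),np.percentile(P[:,2],[5,50,95])-z,len(P),P[:,1].max())
s=snap('top','t4')
C,u,v=cloud(s)
print(o['ee_pos'])
go([.5184,.0437,.0765],94.25)
E
```

```text
((517.5048217773438, 48.122337341308594), (78.95162200927734, 84.78048706054688), 3.780081033706665) [0.01153584 0.01312355 0.01562029] 30998 0.09170942039544627
[0.51751954 0.04147286 0.20079798]
dp [ 0.2   0.12 12.44] turn -0.2 (or +359.8) now [0.5177 0.0416 0.2009] [-1.7982e+02 -2.0000e-02  9.4050e+01] j [-14.  36.   7. 111.  -7.  33.   2.] t 10.8
```

View pics/w4.png

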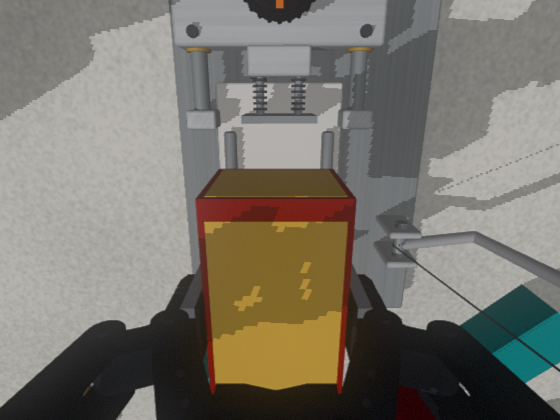

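The cheese at (275,300) is lined up with the bed, the guide bars at (231,150) and (327,150), and the pusher at (279,118). Lowering it now.

Request:
arm_command([
  {"dp": [-0.2, 0.1, 3], "turn": -0.2},
  {"dp": [-0.2, 0.1, 6], "turn": -0.2},
  {"dp": [-0.2, 0.1, 8.5], "turn": -0.2},
  {"dp": [-0.2, 0.1, 10], "turn": -0.2},
  {"dp": [-0.2, 0.1, 11], "turn": -0.2},
  {"dp": [-0.2, 0.1, 11.5], "turn": -0.2},
  {"dp": [-0.2, 0.1, 11.5], "turn": -0.2},
])

```text
time: 11.68
ee_pos: [0.5187, 0.0397, 0.0861]
tool_rot: [-179.8, -0.0, 94.3]
ft_force: [0.4, -0.4, -2.5]
width: 0.0531
```

```bash
python3 - <<'E'
from h import *
o=arm.observe(); print(o['ft_force'],o['moment']); go([.5187,.0395,.0768],94.25)
E
```

```text
[ 0.40190044 -0.36969035 -2.52133717] [-0.02871118  0.01617295  0.01426899]
dp [-0.02  0.    0.93] turn 0.0 (or -360.0) now [0.5187 0.0397 0.0861] [-1.7985e+02 -2.0000e-02  9.4250e+01] j [-12.  47.   3. 115.  -8.  18.   3.] t 11.68
```

Request:
arm_command([
  {"dp": [0, 0, 0.4], "turn": 0},
  {"dp": [0, 0, 0.7], "turn": 0},
  {"dp": [0, 0, 0.85], "turn": 0},
  {"dp": [0, 0, 0.92], "turn": 0},
  {"dp": [0, 0, 0.92], "turn": 0},
])

```text
time: 12.3
ee_pos: [0.5186, 0.0397, 0.0769]
tool_rot: [-179.8, -0.0, 94.2]
ft_force: [0.5, -0.1, -2.6]
width: 0.0532
```

Request:
arm_command([
  {"dp": [0, 0, 0.06], "turn": 0},
  {"dp": [0, 0, 0.12], "turn": 0},
  {"dp": [0, 0, 0.12], "turn": 0},
])

```text
time: 12.68
ee_pos: [0.5187, 0.0397, 0.0766]
tool_rot: [-179.9, -0.0, 94.2]
ft_force: [-1.9, -0.2, 6.5]
width: 0.053
```

Contact with the bed. Releasing, then rising.

Request:
arm_command([
  {"dp": [0, 0, -0.05], "turn": 0},
  {"dp": [0, 0, -0.05], "turn": 0},
  {"dp": [0, 0, -0.05], "turn": 0},
  {"dp": [0, 0, -0.05], "turn": 0},
  {"dp": [0, 0, -0.05], "turn": 0},
  {"dp": [0, 0, -0.05], "turn": 0},
], grip=8.54)

```text
time: 13.42
ee_pos: [0.5187, 0.0397, 0.0771]
tool_rot: [-179.9, -0.0, 94.2]
ft_force: [0.1, 0.4, 0.1]
width: 0.0853
```

Request:
arm_command([
  {"dp": [0, 0, -1], "turn": 0},
  {"dp": [0, 0, -3], "turn": 0},
  {"dp": [0, 0, -6], "turn": 0},
  {"dp": [0, 0, -10], "turn": 0},
  {"dp": [0, 0, -14], "turn": 0},
  {"dp": [0, 0, -17], "turn": 0},
  {"dp": [0, 0, -18], "turn": 0},
  {"dp": [0, 0, -18], "turn": 0},
])

```text
time: 14.42
ee_pos: [0.519, 0.0397, 0.2574]
tool_rot: [-179.9, -0.0, 94.2]
ft_force: [-0.0, -0.3, 0.8]
width: 0.0852
```

```bash
python3 - <<'E'
from h import *
go([.46,-.02,.30],94)
s=snap('scene','s5'); im=s['color'][150:340,230:480,::-1]; cv2.imwrite('pics/s5c.png',cv2.resize(im,None,fx=3,fy=3))
E
```

```text
dp [-5.51 -6.33 -4.26] turn 0.2 (or -359.8) now [0.519  0.0397 0.2574] [-1.7992e+02 -4.0000e-02  9.4250e+01] j [-14.  31.   8. 108.  -6.  42.   1.] t 14.43
```

View pics/s5c.png

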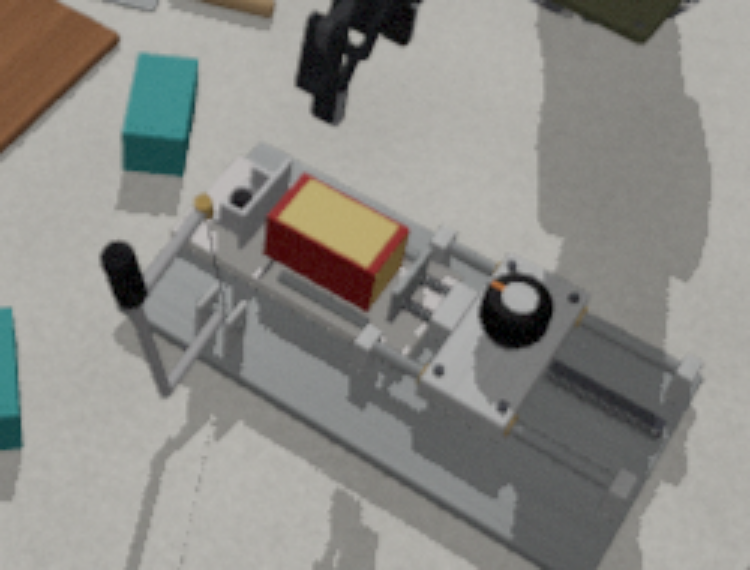

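The cheese lies lengthwise between the pusher and the gauge, free of both. I'll take a wrist view to measure the gaps and the knob.

Request:
arm_command([
  {"dp": [-2, -2, -2], "turn": 0},
  {"dp": [-4, -4, -4], "turn": 0},
  {"dp": [-4, -6, -5], "turn": 0},
  {"dp": [-4, -6, -5], "turn": 0},
  {"dp": [-4, -6, -5], "turn": 0},
])

```text
time: 15.1
ee_pos: [0.4621, -0.0043, 0.3058]
tool_rot: [-179.8, -0.0, 94.3]
ft_force: [-0.5, -0.4, 0.4]
width: 0.0855
```

```bash
cat > gaps.py <<'E'
from h import *
import sys
def gaps(name):
    s=snap('wrist',name); np.save(name+'.npy',s,allow_pickle=True)
    C,u,v=cloud(s); a=np.radians(4.25); f=np.array([np.sin(a),-np.cos(a)]); n=np.array([np.cos(a),np.sin(a)])
    q=C[:,:2]-[.5175,.0557]; X=q@f*1000;Y=q@n*1000;Z=C[:,2]*1000
    def pr(t,m,lim=20):
        print(t,m.sum(), 'x',np.round(np.percentile(X[m],[1,99]),1) if m.sum() else '','y',np.round(np.percentile(Y[m],[1,99]),1) if m.sum() else '','z',np.median(Z[m]) if m.sum() else '')
    m=(Z>87)&(Z<95)&(abs(Y)<29)&(X>-60)&(X<68); pr('cheese',m)
    P=np.stack([X[m],Y[m]],1).astype(np.float32)
    if m.sum(): print(cv2.minAreaRect(P))
    m=(Z>84)&(Z<91)&(abs(Y)<38)&(X>72)&(X<92); pr('gauge',m)
    m=(Z>80)&(Z<86)&(abs(Y)<28)&(X>-62)&(X<-5); pr('pusher',m)
    m=(abs(Z-68)<3)&(abs(Y)<75)&(X>-180)&(X<-40); pr('carriage',m)
    m=(abs(Z-116)<3)&(abs(Y)<35)&(X>-165)&(X<-60); pr('knob',m)
    if m.sum():
        P=np.stack([X[m],Y[m]],1).astype(np.float32); print('knobcirc',cv2.minEnclosingCircle(P))
    return s
if __name__=='__main__': gaps(sys.argv[1])
E
python3 gaps.py w6
```

```text
cheese 5557 x [-31.7  62.6] y [-27.3  25.8] z 89.88502108885159
((15.98715591430664, -0.4734153747558594), (95.49817657470703, 54.55020523071289), 0.019623152911663055)
gauge 284 x [78.7 82.6] y [-34.4  34. ] z 87.43021197795052
pusher 350 x [-53.   -8.5] y [-27.7  25.8] z 82.64132958553012
carriage 3119 x [-108.9  -48.7] y [-69.1  68.8] z 67.88877908490291
knob 0 x  y  z
```

View pics/w6.png

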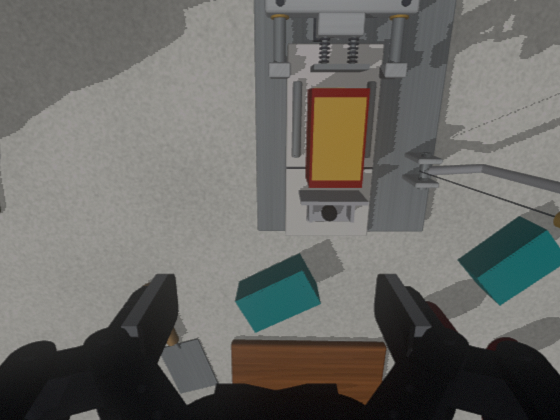

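The cheese spans x=-32 to +64 mm in the bed frame, with the gauge face at +78.5 and the pusher at -48.6. That leaves about 31.5 mm of slack, so roughly 3.9 rad to contact. Next I'll view the knob from above.

```bash
python3 - <<'E'
from h import *
go([.505,.10,.28],94.25)
E
```

```text
dp [10.07  5.05  2.56] turn 0.1 (or -359.9) now [ 0.4623 -0.0042  0.3058] [-1.7976e+02 -3.0000e-02  9.4300e+01] j [-11.  23.   9. 113.  -5.  45.   5.] t 15.15
```

Request:
arm_command([
  {"dp": [4, 2, 1], "turn": 0},
  {"dp": [8, 4, 2], "turn": 0},
  {"dp": [10, 5, 2.5], "turn": 0},
  {"dp": [10, 5, 2.5], "turn": 0},
  {"dp": [10, 5, 2.5], "turn": 0},
])

```text
time: 15.78
ee_pos: [0.5042, 0.0973, 0.2806]
tool_rot: [-179.7, 0.1, 94.2]
ft_force: [-0.4, -0.5, 0.2]
width: 0.0854
```

```bash
python3 - <<'E'
from gaps import *
s=gaps('w7')
print([(round(m['score'],2),np.round(w(s,m['point']),4).tolist()) for q in('knob_top','feed_knob') for m in arm.mark_of('wrist',q)[:2]])
go([.508,.1893,.16],94.25)
E
```

```text
cheese 4852 x [-32.2  62.5] y [-27.1  25.8] z 89.8441771309667
((15.643291473388672, -0.5924549102783203), (54.07261276245117, 96.58576965332031), 89.9304428100586)
gauge 328 x [78.3 82.9] y [-34.6  34.1] z 87.25673786527264
pusher 404 x [-53.9 -32. ] y [-25.5  25.9] z 82.71342790307435
carriage 10157 x [-168.1  -81. ] y [-69.8  70.4] z 67.6962226567186
knob 2954 x [-155.5 -111.8] y [-21.4  22.2] z 115.75300142761435
knobcirc ((-133.7295379638672, 0.5267212390899658), 24.6511173248291)
[(0.67, [0.5082, 0.1906, 0.1171]), (0.55, [0.5087, 0.1889, 0.0427]), (0.73, [0.5134, 0.1933, 0.1004])]
dp [ 9.13  1.08 12.1 ] turn -0.1 (or +359.9) now [0.5044 0.0976 0.281 ] [-1.7977e+02  1.0000e-02  9.4150e+01] j [-21.  29.   8. 107.  -6.  45.  -6.] t 15.93
```

View pics/w7.png

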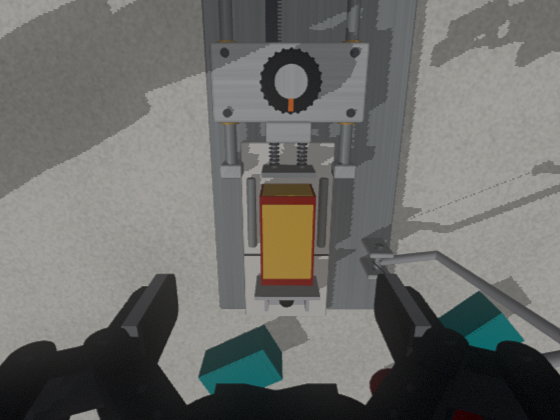

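The knob is at (291,80) with its orange mark pointing along feed, centred at world (0.508, 0.189), top z=116. Moving over it.

Request:
arm_command([
  {"dp": [4, 0.5, 4], "turn": -5},
  {"dp": [8, 1, 8], "turn": -10},
  {"dp": [9.13, 1.1, 11], "turn": -10},
  {"dp": [9.13, 1.1, 12], "turn": -10},
  {"dp": [9.13, 1.1, 12], "turn": -10},
])

```text
time: 16.55
ee_pos: [0.5084, 0.1876, 0.1612]
tool_rot: [-179.7, 0.0, 104.0]
ft_force: [-0.0, -0.1, 1.0]
width: 0.0853
```

```bash
python3 - <<'E'
from h import *
go([.5081,.1890,.102],104.25)
E
```

```text
dp [0.15 0.03 5.92] turn -0.2 (or +359.8) now [0.5084 0.1876 0.1612] [-1.7974e+02  4.0000e-02  1.0403e+02] j [-28.  41.   4. 109.  -5.  30.  -6.] t 16.55
```

Request:
arm_command([
  {"dp": [0.15, 0, 2], "turn": 0},
  {"dp": [0.15, 0, 4], "turn": 0},
  {"dp": [0.15, 0, 5.2], "turn": 0},
  {"dp": [0.15, 0, 5.9], "turn": 0},
  {"dp": [0.15, 0, 5.9], "turn": 0},
  {"dp": [0.15, 0, 5.9], "turn": 0},
])

```text
time: 17.3
ee_pos: [0.5082, 0.189, 0.1028]
tool_rot: [-179.8, 0.0, 104.0]
ft_force: [-0.0, -0.7, 0.5]
width: 0.0854
```

Request:
arm_command([
  {"dp": [0, 0, 0], "turn": 0},
  {"dp": [0, 0, 0], "turn": 0},
  {"dp": [0, 0, 0], "turn": 0},
  {"dp": [0, 0, 0], "turn": 0},
  {"dp": [0, 0, 0], "turn": 0},
  {"dp": [0, 0, 0], "turn": 0},
  {"dp": [0, 0, 0], "turn": 0},
  {"dp": [0, 0, 0], "turn": 0},
], grip=3.5)

```text
time: 18.3
ee_pos: [0.5084, 0.1891, 0.1034]
tool_rot: [-179.8, 0.0, 104.0]
ft_force: [-1.0, -0.3, 5.7]
width: 0.0467
```

```bash
python3 - <<'E'
from h import *
o=arm.observe(); print(o['ft_force'],o['moment'],o['width'],o['tau'])
go([.5081,.1890,.102],104.25)
yaw=np.radians(o['tool_rot'][2]); tx=np.array([np.cos(yaw),np.sin(yaw)]);ty=np.array([np.sin(yaw),-np.cos(yaw)])
f=np.array([.0741,-.9973])
print('per rad feed dp cm', .8*f@tx,.8*f@ty)
for d in range(10,90,10): print(d,np.round(np.radians(d)*.8*np.array([f@tx,f@ty]),3))
E
```

```text
[-1.02963425 -0.29733503  5.73107447] [-0.05046231  0.16896685 -0.02388008] 0.04672899782872678 [ 6.96770009e-02 -4.84454691e+01  2.11329505e+00 -7.72322059e+00
  1.26695732e-02 -2.75281537e-01 -3.70729613e-03]
dp [ 0.   -0.03  0.14] turn -0.2 (or +359.8) now [0.5084 0.1891 0.1034] [-1.7984e+02  2.0000e-02  1.0402e+02] j [-27.  46.   3. 111.  -6.  23.  -6.] t 18.3
per rad feed dp cm -0.7884314198371084 -0.13578910196934546
10 [-0.138 -0.024]
20 [-0.275 -0.047]
30 [-0.413 -0.071]
40 [-0.55  -0.095]
50 [-0.688 -0.118]
60 [-0.826 -0.142]
70 [-0.963 -0.166]
80 [-1.101 -0.19 ]
```

The knob is gripped at 46.7 mm opening. First turn 40°, watching forces.

Request:
arm_command([
  {"dp": [-0.083, -0.014, 0], "turn": 6},
  {"dp": [-0.165, -0.028, 0], "turn": 12},
  {"dp": [-0.248, -0.042, 0], "turn": 18},
  {"dp": [-0.33, -0.057, 0], "turn": 24},
  {"dp": [-0.413, -0.071, 0], "turn": 30},
  {"dp": [-0.495, -0.085, 0], "turn": 36},
  {"dp": [-0.55, -0.095, 0], "turn": 40},
  {"dp": [-0.55, -0.095, 0], "turn": 40},
])

```text
time: 19.3
ee_pos: [0.5091, 0.1835, 0.1035]
tool_rot: [-179.9, 0.1, 64.0]
ft_force: [0.2, 0.2, 0.3]
width: 0.0468
```

```bash
cat > tq.py <<'E'
from h import *
import sys
o=arm.observe(); print('F',np.round(o['ft_force'],2),'M',np.round(o['moment'],3),'w',round(o['width'],4),'tau7',o['tau'][-1])
yaw0=104.02;p0=np.array([.5084,.1891])
f=np.array([.0741,-.9973]);n=np.array([.9973,.0741])
yaw=np.radians(o['tool_rot'][2]); tx=np.array([np.cos(yaw),np.sin(yaw)]);ty=np.array([np.sin(yaw),-np.cos(yaw)])
q=(o['ee_pos'][:2]-p0)*1000
print('yaw',o['tool_rot'][2],'adv',q@f,'lat',q@n,'z',o['ee_pos'][2],'j',np.round(o['joint_pos']),'t',o['time'])
print('per deg feed dp cm', np.round(np.radians(1)*.8*np.array([f@tx,f@ty]),5))
for d in range(10,90,10): print(d,np.round(np.radians(d)*.8*np.array([f@tx,f@ty]),3).tolist(),end=' ')
E
python3 tq.py
```

```text
F [0.25 0.19 0.3 ] M [-0.009 -0.041 -0.252] w 0.0468 tau7 0.19919644575566053
yaw 64.00390147253276 adv 5.679776490400043 lat 0.2722366178866357 z 0.10345049252737347 j [-32.  47.  12. 111. -22.  24. -29.] t 19.3
per deg feed dp cm [-0.01206  0.00703]
10 [-0.121, 0.07] 20 [-0.241, 0.141] 30 [-0.362, 0.211] 40 [-0.483, 0.281] 50 [-0.603, 0.352] 60 [-0.724, 0.422] 70 [-0.844, 0.492] 80 [-0.965, 0.563]
```

Request:
arm_command([
  {"dp": [-0.096, 0.056, 0], "turn": 8},
  {"dp": [-0.193, 0.112, 0], "turn": 16},
  {"dp": [-0.289, 0.169, 0], "turn": 24},
  {"dp": [-0.386, 0.225, 0], "turn": 32},
  {"dp": [-0.482, 0.281, 0], "turn": 40},
  {"dp": [-0.579, 0.337, 0], "turn": 48},
  {"dp": [-0.675, 0.394, 0], "turn": 56},
  {"dp": [-0.724, 0.422, 0], "turn": 60},
])

```text
time: 20.3
ee_pos: [0.51, 0.1748, 0.1035]
tool_rot: [179.9, 0.1, 4.0]
ft_force: [1.6, -1.6, 0.9]
width: 0.0466
```

```bash
python3 tq.py
```

```text
F [ 1.58 -1.58  0.88] M [-0.168 -0.21   0.268] w 0.0466 tau7 -0.0323496968485415
yaw 3.969076700228965 adv 14.424206689149567 lat 0.5061967895885079 z 0.10346050423681732 j [-39.  50.  26. 112. -45.  29. -66.] t 20.3
per deg feed dp cm [7.000e-05 1.396e-02]
10 [0.001, 0.14] 20 [0.001, 0.279] 30 [0.002, 0.419] 40 [0.003, 0.559] 50 [0.003, 0.698] 60 [0.004, 0.838] 70 [0.005, 0.977] 80 [0.005, 1.117]
```

Request:
arm_command([
  {"dp": [0, 0.1, 0], "turn": 8},
  {"dp": [0, 0.21, 0], "turn": 16},
  {"dp": [0, 0.32, 0], "turn": 24},
  {"dp": [0, 0.43, 0], "turn": 32},
  {"dp": [-0.02, 0.54, 0], "turn": 40},
  {"dp": [-0.02, 0.64, 0], "turn": 48},
  {"dp": [-0.02, 0.75, 0], "turn": 56},
  {"dp": [-0.02, 0.81, 0], "turn": 60},
])

```text
time: 21.3
ee_pos: [0.5104, 0.166, 0.1034]
tool_rot: [179.8, -0.1, -56.1]
ft_force: [-0.2, -2.2, 0.4]
width: 0.0466
```

```bash
python3 tq.py
```

```text
F [-0.24 -2.2   0.44] M [-0.221 -0.163  0.27 ] w 0.0466 tau7 0.07354297209531069
yaw -56.0772807127345 adv 23.152337242345364 lat 0.2720642955569812 z 0.10342832853981111 j [ -43.   52.   36.  113.  -56.   34. -115.] t 21.3
per deg feed dp cm [0.01213 0.00691]
10 [0.121, 0.069] 20 [0.243, 0.138] 30 [0.364, 0.207] 40 [0.485, 0.277] 50 [0.607, 0.346] 60 [0.728, 0.415] 70 [0.849, 0.484] 80 [0.971, 0.553]
```

160° turned, forces small, so the knob is tracking. Release and wind back for a second grasp, looking on the way.

Request:
arm_command([
  {"dp": [0, 0, 0], "turn": 0},
  {"dp": [0, 0, 0], "turn": 0},
  {"dp": [0, 0, 0], "turn": 0},
  {"dp": [0, 0, 0], "turn": 0},
  {"dp": [0, 0, 0], "turn": 0},
  {"dp": [0, 0, -2], "turn": 0},
  {"dp": [0, 0, -5], "turn": 0},
  {"dp": [0, 0, -8], "turn": 0},
], grip=8.54)

```text
time: 22.3
ee_pos: [0.5103, 0.1662, 0.1842]
tool_rot: [179.8, -0.1, -56.1]
ft_force: [0.7, 0.5, 0.0]
width: 0.0856
```

Request:
arm_command([
  {"dp": [0, 0, -2], "turn": -10},
  {"dp": [0, 0, -5], "turn": -20},
  {"dp": [0, 0, -8], "turn": -30},
  {"dp": [0, 0, -10], "turn": -40},
  {"dp": [0, 0, -10], "turn": -50},
  {"dp": [0, 0, -10], "turn": -60},
  {"dp": [0, 0, -10], "turn": -70},
  {"dp": [0, 0, -10], "turn": -80},
])

```text
time: 23.3
ee_pos: [0.5102, 0.1663, 0.2842]
tool_rot: [179.9, 0.2, 24.2]
ft_force: [0.6, 0.3, -0.3]
width: 0.0856
```

```bash
python3 - <<'E'
from h import *
go([.50,.085,.28],94.25)
E
```

```text
dp [-4.27  6.99  0.45] turn -70.0 (or +290.0) now [0.5102 0.1663 0.2842] [179.87   0.19  24.25] j [-40.  33.  28. 104. -20.  49. -68.] t 23.3
```

Request:
arm_command([
  {"dp": [-1, 2, 0.4], "turn": -10},
  {"dp": [-2, 4, 0.4], "turn": -20},
  {"dp": [-3, 5, 0.4], "turn": -30},
  {"dp": [-4, 6, 0.4], "turn": -40},
  {"dp": [-4.2, 7, 0.4], "turn": -50},
  {"dp": [-4.2, 7, 0.4], "turn": -60},
  {"dp": [-4.2, 7, 0.4], "turn": -70},
  {"dp": [-4.2, 7, 0.4], "turn": -70},
])

```text
time: 24.3
ee_pos: [0.5006, 0.0849, 0.2806]
tool_rot: [-179.9, 0.2, 94.1]
ft_force: [-0.0, 0.4, 0.5]
width: 0.0851
```

```bash
python3 gaps.py w8; python3 -c "
from h import *
go([.5098,.1660,.16],94.25)"
```

```text
cheese 4887 x [-26.5  66.9] y [-27.2  25.7] z 89.85385138660581
((20.446022033691406, -0.6544513702392578), (54.112274169921875, 95.13629150390625), 89.92945098876953)
gauge 356 x [78.3 83.6] y [-34.3  34.4] z 87.31115703882955
pusher 330 x [-31.7 -26.3] y [-25.8  26.1] z 82.81488061491387
carriage 9829 x [-145.6  -59.8] y [-69.8  70.3] z 67.6780470815848
knob 2860 x [-133.   -89.8] y [-21.4  22.2] z 115.74561362666508
knobcirc ((-111.28618621826172, 0.44038283824920654), 23.822406768798828)
dp [ 8.06  1.52 12.02] turn -0.2 (or +359.8) now [0.5006 0.085  0.2805] [-179.85    0.18   94.04] j [-19.  28.   6. 108.  -4.  44.  -6.] t 24.35
```

View pics/w8.png

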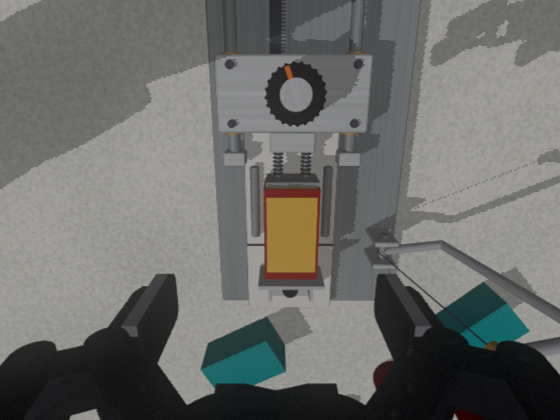

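The knob has advanced 22.4 mm and its mark at (289,72) shows about 160° of turn. The pusher now touches the cheese's rear, with about 9–10 mm left to the gauge, so roughly 66° to contact plus about 12° for the push. Regrasping.

Request:
arm_command([
  {"dp": [4, 0.8, 4], "turn": -5},
  {"dp": [7.5, 1.4, 8], "turn": -10},
  {"dp": [8.15, 1.5, 11], "turn": -10},
  {"dp": [8.15, 1.5, 12], "turn": -10},
  {"dp": [8.15, 1.5, 12], "turn": -10},
])

```text
time: 24.98
ee_pos: [0.5095, 0.1659, 0.1602]
tool_rot: [-179.8, 0.2, 103.9]
ft_force: [-0.1, -0.1, 0.4]
width: 0.0852
```

```bash
python3 - <<'E'
from h import *
go([.5097,.1667,.102],104)
E
```

```text
dp [0.1  0.06 5.82] turn -0.1 (or +359.9) now [0.5095 0.1659 0.1602] [-179.77    0.22  103.9 ] j [-25.  41.   3. 110.  -3.  30.  -6.] t 24.98
```

Request:
arm_command([
  {"dp": [0.1, 0.05, 2], "turn": 0},
  {"dp": [0.1, 0.05, 4], "turn": 0},
  {"dp": [0.1, 0.05, 5.2], "turn": 0},
  {"dp": [0.1, 0.05, 5.8], "turn": 0},
  {"dp": [0.1, 0.05, 5.8], "turn": 0},
  {"dp": [0.1, 0.05, 5.8], "turn": 0},
])

```text
time: 25.72
ee_pos: [0.51, 0.1668, 0.1027]
tool_rot: [-179.8, 0.2, 103.9]
ft_force: [-0.4, -0.2, -0.2]
width: 0.0855
```

Request:
arm_command([
  {"dp": [0, 0, 0], "turn": 0},
  {"dp": [0, 0, 0], "turn": 0},
  {"dp": [0, 0, 0], "turn": 0},
  {"dp": [0, 0, 0], "turn": 0},
  {"dp": [0, 0, 0], "turn": 0},
  {"dp": [0, 0, 0], "turn": 0},
  {"dp": [0, 0, 0], "turn": 0},
  {"dp": [0, 0, 0], "turn": 0},
], grip=3.5)

```text
time: 26.72
ee_pos: [0.51, 0.1668, 0.1034]
tool_rot: [-179.9, 0.2, 103.9]
ft_force: [-1.6, -0.6, 4.5]
width: 0.0466
```

```bash
python3 tq.py
```

```text
F [-1.61 -0.59  4.52] M [-0.055  0.296  0.001] w 0.0466 tau7 0.00200346956262365
yaw 103.8890498584463 adv 22.349562696053024 lat -0.0526051741505691 z 0.10341688042452009 j [-24.  46.   2. 112.  -3.  22.  -6.] t 26.725
per deg feed dp cm [-0.01377 -0.00234]
10 [-0.138, -0.023] 20 [-0.275, -0.047] 30 [-0.413, -0.07] 40 [-0.551, -0.094] 50 [-0.688, -0.117] 60 [-0.826, -0.14] 70 [-0.964, -0.164] 80 [-1.101, -0.187]
```

Request:
arm_command([
  {"dp": [-0.083, -0.014, 0], "turn": 6},
  {"dp": [-0.165, -0.028, 0], "turn": 12},
  {"dp": [-0.248, -0.042, 0], "turn": 18},
  {"dp": [-0.33, -0.056, 0], "turn": 24},
  {"dp": [-0.413, -0.07, 0], "turn": 30},
  {"dp": [-0.468, -0.08, 0], "turn": 34},
  {"dp": [-0.495, -0.084, 0], "turn": 36},
  {"dp": [-0.523, -0.089, 0], "turn": 38},
])

```text
time: 27.72
ee_pos: [0.5107, 0.1615, 0.1035]
tool_rot: [180.0, 0.2, 65.8]
ft_force: [2.3, -1.1, -0.9]
width: 0.0464
```

```bash
python3 tq.py
```

```text
F [ 2.3  -1.05 -0.92] M [-0.022 -0.073  0.305] w 0.0464 tau7 -0.1273133559152484
yaw 65.83990932525495 adv 27.682337750265287 lat 0.23692933210660927 z 0.10348247388995169 j [-29.  47.  10. 112. -19.  23. -28.] t 27.725
per deg feed dp cm [-0.01228  0.00664]
10 [-0.123, 0.066] 20 [-0.246, 0.133] 30 [-0.368, 0.199] 40 [-0.491, 0.266] 50 [-0.614, 0.332] 60 [-0.737, 0.399] 70 [-0.86, 0.465] 80 [-0.983, 0.531]
```

Moment reads +0.305 while turning, matching the 0.28 baseline. Now in smaller steps.

Request:
arm_command([
  {"dp": [-0.037, 0.019, 0], "turn": 3},
  {"dp": [-0.074, 0.038, 0], "turn": 6},
  {"dp": [-0.11, 0.058, 0], "turn": 9},
  {"dp": [-0.147, 0.077, 0], "turn": 12},
])

```text
time: 28.22
ee_pos: [0.5109, 0.1598, 0.1035]
tool_rot: [179.9, 0.2, 53.6]
ft_force: [1.5, -2.2, -0.8]
width: 0.0467
```

```bash
python3 tq.py
```

```text
F [ 1.54 -2.2  -0.79] M [-0.053 -0.059  0.293] w 0.0467 tau7 -0.048987362533807755
yaw 53.64343803433309 adv 29.428529415112738 lat 0.2885720231000132 z 0.10349300494782684 j [-30.  47.  13. 112. -24.  23. -35.] t 28.225
per deg feed dp cm [-0.0106   0.00909]
10 [-0.106, 0.091] 20 [-0.212, 0.182] 30 [-0.318, 0.273] 40 [-0.424, 0.364] 50 [-0.53, 0.454] 60 [-0.636, 0.545] 70 [-0.742, 0.636] 80 [-0.848, 0.727]
```

Request:
arm_command([
  {"dp": [-0.024, 0.02, 0], "turn": 2},
  {"dp": [-0.048, 0.036, 0], "turn": 4},
  {"dp": [-0.06, 0.046, 0], "turn": 5},
])

```text
time: 28.6
ee_pos: [0.5109, 0.1591, 0.1035]
tool_rot: [179.9, 0.2, 48.6]
ft_force: [2.0, -0.0, -1.5]
width: 0.0464
```

```bash
python3 tq.py
```

```text
F [ 1.96 -0.02 -1.48] M [-0.034 -0.102  0.303] w 0.0464 tau7 -0.25429436936974525
yaw 48.56934750173938 adv 30.13312782848131 lat 0.3160202809620136 z 0.10349126965396471 j [-31.  47.  14. 113. -26.  23. -38.] t 28.6
per deg feed dp cm [-0.00976  0.00999]
10 [-0.098, 0.1] 20 [-0.195, 0.2] 30 [-0.293, 0.3] 40 [-0.39, 0.4] 50 [-0.488, 0.5] 60 [-0.585, 0.599] 70 [-0.683, 0.699] 80 [-0.78, 0.799]
```

Request:
arm_command([
  {"dp": [-0.02, 0.02, 0], "turn": 2},
  {"dp": [-0.039, 0.04, 0], "turn": 4},
  {"dp": [-0.048, 0.05, 0], "turn": 5},
])

```text
time: 28.98
ee_pos: [0.511, 0.1583, 0.1035]
tool_rot: [179.8, 0.2, 43.5]
ft_force: [1.8, -0.8, -1.3]
width: 0.0462
```

```bash
python3 tq.py
```

```text
F [ 1.75 -0.8  -1.31] M [-0.059 -0.186  0.281] w 0.0462 tau7 -0.2555020060390234
yaw 43.48606647977911 adv 30.888844622819086 lat 0.34165190366235354 z 0.10349006108758646 j [-31.  47.  15. 113. -28.  24. -41.] t 28.975
per deg feed dp cm [-0.00883  0.01082]
10 [-0.088, 0.108] 20 [-0.177, 0.216] 30 [-0.265, 0.324] 40 [-0.353, 0.433] 50 [-0.442, 0.541] 60 [-0.53, 0.649] 70 [-0.618, 0.757] 80 [-0.707, 0.865]
```

Request:
arm_command([
  {"dp": [-0.018, 0.021, 0], "turn": 2},
  {"dp": [-0.035, 0.042, 0], "turn": 4},
  {"dp": [-0.044, 0.053, 0], "turn": 5},
])

```text
time: 29.35
ee_pos: [0.5111, 0.1576, 0.1035]
tool_rot: [179.8, 0.2, 38.4]
ft_force: [1.4, -0.6, -0.7]
width: 0.0465
```

```bash
python3 tq.py
```

```text
F [ 1.4  -0.56 -0.71] M [ 0.016 -0.166  0.296] w 0.0465 tau7 -0.2557074185460806
yaw 38.40055313426355 adv 31.65415978528919 lat 0.38586441905828744 z 0.10350706432160842 j [-32.  48.  16. 113. -30.  24. -44.] t 29.35
per deg feed dp cm [-0.00784  0.01156]
10 [-0.078, 0.116] 20 [-0.157, 0.231] 30 [-0.235, 0.347] 40 [-0.314, 0.462] 50 [-0.392, 0.578] 60 [-0.47, 0.693] 70 [-0.549, 0.809] 80 [-0.627, 0.924]
```

Request:
arm_command([
  {"dp": [-0.016, 0.023, 0], "turn": 2},
  {"dp": [-0.031, 0.046, 0], "turn": 4},
])

```text
time: 29.6
ee_pos: [0.5112, 0.157, 0.1035]
tool_rot: [179.8, 0.2, 34.3]
ft_force: [1.5, -2.0, -1.5]
width: 0.0464
```

```bash
python3 tq.py
```

```text
F [ 1.52 -1.98 -1.51] M [-0.006 -0.146  0.333] w 0.0464 tau7 -0.13522742316126823
yaw 34.26014179386037 adv 32.25260193109007 lat 0.4099360404920791 z 0.10348959754269521 j [-32.  48.  17. 113. -32.  24. -47.] t 29.6
per deg feed dp cm [-0.00698  0.01209]
10 [-0.07, 0.121] 20 [-0.14, 0.242] 30 [-0.21, 0.363] 40 [-0.279, 0.484] 50 [-0.349, 0.605] 60 [-0.419, 0.725] 70 [-0.489, 0.846] 80 [-0.559, 0.967]
```

Request:
arm_command([
  {"dp": [-0.015, 0.024, 0], "turn": 2},
  {"dp": [-0.022, 0.036, 0], "turn": 3},
])

```text
time: 29.85
ee_pos: [0.5112, 0.1565, 0.1035]
tool_rot: [179.8, 0.2, 31.2]
ft_force: [1.8, -1.7, -0.7]
width: 0.0469
```

```bash
python3 tq.py
```

```text
F [ 1.85 -1.68 -0.67] M [-0.024 -0.188  0.342] w 0.0469 tau7 -0.28463300317525864
yaw 31.17695193109643 adv 32.70532683078681 lat 0.40295647989707767 z 0.10349824218317644 j [-33.  48.  18. 113. -33.  25. -49.] t 29.85
per deg feed dp cm [-0.00632  0.01245]
10 [-0.063, 0.124] 20 [-0.126, 0.249] 30 [-0.19, 0.373] 40 [-0.253, 0.498] 50 [-0.316, 0.622] 60 [-0.379, 0.747] 70 [-0.443, 0.871] 80 [-0.506, 0.996]
```

Moment has risen by about 0.045 (≈5–6 N): contact. A further 4° should bring it to ≈9–10 N.

Request:
arm_command([
  {"dp": [-0.012, 0.025, 0], "turn": 2},
  {"dp": [-0.018, 0.038, 0], "turn": 3},
])

```text
time: 30.1
ee_pos: [0.5113, 0.156, 0.1035]
tool_rot: [179.8, 0.2, 28.1]
ft_force: [1.3, -1.4, -1.8]
width: 0.0469
```

```bash
python3 tq.py
```

```text
F [ 1.31 -1.4  -1.84] M [ 0.066 -0.071  0.362] w 0.0469 tau7 -0.3012353740632534
yaw 28.098719827825057 adv 33.18457924631745 lat 0.3994651588436968 z 0.10347928932149852 j [-33.  48.  19. 113. -34.  25. -50.] t 30.1
per deg feed dp cm [-0.00565  0.01277]
10 [-0.056, 0.128] 20 [-0.113, 0.255] 30 [-0.169, 0.383] 40 [-0.226, 0.511] 50 [-0.282, 0.639] 60 [-0.339, 0.766] 70 [-0.395, 0.894] 80 [-0.452, 1.022]
```

Request:
arm_command([
  {"dp": [-0.006, 0.013, 0], "turn": 1},
  {"dp": [-0.009, 0.02, 0], "turn": 1.6},
])

```text
time: 30.35
ee_pos: [0.5113, 0.1558, 0.1035]
tool_rot: [179.8, 0.1, 26.5]
ft_force: [1.9, -2.4, -1.3]
width: 0.0467
```

```bash
python3 tq.py; python3 - <<'E'
from h import *
z=[]
for i in range(6):
    arm.snapshot('scene'); z.append(arm.observe()['moment'][2])
print(np.round(z,3))
E
```

```text
F [ 1.93 -2.42 -1.32] M [ 0.041 -0.129  0.361] w 0.0467 tau7 -0.32593103125691414
yaw 26.455607849413312 adv 33.397675992499295 lat 0.43451751383653975 z 0.10350024419365807 j [-33.  48.  19. 113. -35.  25. -51.] t 30.35
per deg feed dp cm [-0.00528  0.01293]
10 [-0.053, 0.129] 20 [-0.106, 0.259] 30 [-0.158, 0.388] 40 [-0.211, 0.517] 50 [-0.264, 0.646] 60 [-0.317, 0.776] 70 [-0.369, 0.905] 80 [-0.422, 1.034] [0.269 0.171 0.201 0.215 0.194 0.109]
```

Estimated ≈9–10 N. Release, rise and look.

Request:
arm_command([
  {"dp": [0, 0, 0], "turn": 0},
  {"dp": [0, 0, 0], "turn": 0},
  {"dp": [0, 0, 0], "turn": 0},
  {"dp": [0, 0, 0], "turn": 0},
  {"dp": [0, 0, 0], "turn": 0},
  {"dp": [0, 0, -2], "turn": 0},
  {"dp": [0, 0, -6], "turn": 0},
  {"dp": [0, 0, -11], "turn": 0},
], grip=8.54)

```text
time: 31.65
ee_pos: [0.5106, 0.1563, 0.214]
tool_rot: [179.8, 0.3, 26.5]
ft_force: [1.4, -0.4, 0.2]
width: 0.0856
```

Request:
arm_command([
  {"dp": [0, 0, -3], "turn": -10},
  {"dp": [0, 0, -6], "turn": -20},
  {"dp": [-1, 1, -7], "turn": -30},
  {"dp": [-2, 3, -7], "turn": -40},
  {"dp": [-3, 5, -7], "turn": -50},
  {"dp": [-4, 7, -7], "turn": -60},
  {"dp": [-4, 7, -7], "turn": -68},
  {"dp": [-4, 7, -7], "turn": -68},
])

```text
time: 32.65
ee_pos: [0.506, 0.0758, 0.2845]
tool_rot: [-179.8, 0.3, 94.3]
ft_force: [-0.3, 0.0, 0.7]
width: 0.0852
```

```bash
python3 gaps.py w9; python3 - <<'E'
from h import *
s=snap('scene','s9'); im=s['color'][150:340,230:480,::-1]; cv2.imwrite('pics/s9c.png',cv2.resize(im,None,fx=3,fy=3))
print(arm.observe()['time'],arm.observe()['ee_pos'])
E
```

```text
cheese 4353 x [-16.6  67. ] y [-27.1  25.7] z 89.8758354032249
((25.31009292602539, -0.7156219482421875), (54.0183219909668, 85.41650390625), 89.79432678222656)
gauge 510 x [72.1 83.4] y [-33.5  34. ] z 88.89550386867057
pusher 330 x [-22.1 -16.6] y [-25.2  25.4] z 82.82346619032806
carriage 9572 x [-134.6  -49.4] y [-69.9  70.4] z 67.68992817668905
knob 2762 x [-122.7  -79. ] y [-21.5  22.3] z 115.7523193556623
knobcirc ((-100.8797836303711, -0.17532137036323547), 24.222084045410156)
32.75 [0.50607449 0.07636082 0.28441327]
```

View pics/w9.png

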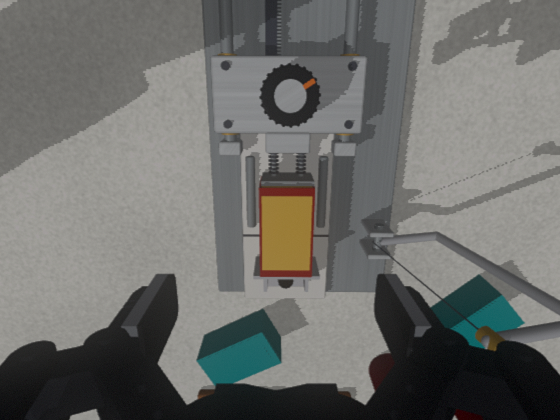

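View pics/s9c.png

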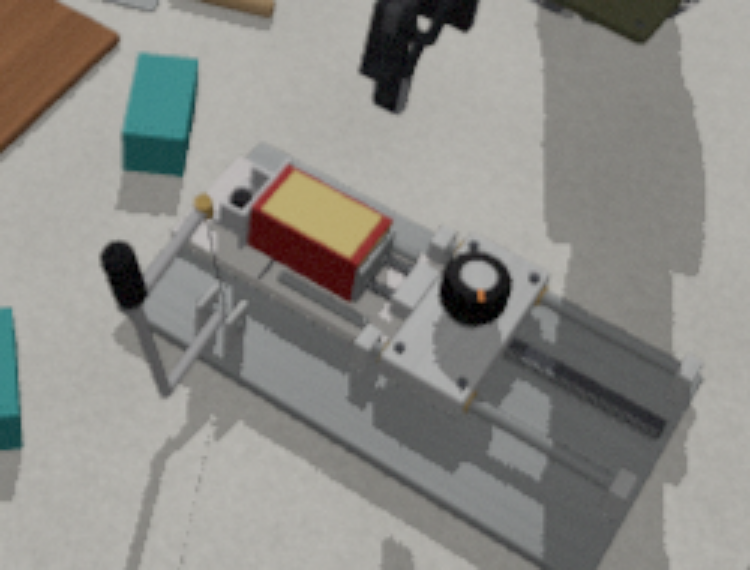

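The pusher at (287,182) is against the cheese, and the cheese is against the gauge at (287,272). The knob mark at (309,84) is consistent with about 237°. As a cross-check on the force, I'll estimate spring compression more finely from w7, w8 and w9.

```bash
python3 - <<'E'
from h import *
a=np.radians(4.25); f=np.array([np.sin(a),-np.cos(a)]); n=np.array([np.cos(a),np.sin(a)])
def rect(s,z,x0,x1,y0,y1,r=.25):
    xs=np.arange(x0,x1,r);ys=np.arange(y0,y1,r)
    X,Y=np.meshgrid(xs,ys)
    W=np.array([.5175,.0557])+(X[...,None]*f+Y[...,None]*n)/1000
    W=np.dstack([W,np.full(X.shape,z/1000)]).reshape(-1,3)
    p=cv2.projectPoints(W,np.array(s['rvec']),np.array(s['tvec']),np.array(s['mtx']),None)[0].reshape(X.shape+(2,)).astype(np.float32)
    return cv2.remap(cv2.cvtColor(s['color'],cv2.COLOR_RGB2GRAY),p[...,0],p[...,1],cv2.INTER_CUBIC).astype(np.float32)
S={k:np.load(k+'.npy',allow_pickle=True).item() for k in('w7','w8','w9')}
xk={'w7':-133.7,'w8':-111.3,'w9':-100.9}
ref=None
car={};pus={}
for k,s in S.items():
    C=rect(s,67.8,xk[k]-45,xk[k]+45,-74,74); P=rect(s,82.8,xk[k]+74,xk[k]+90,-20,20)
    # knob-free parts
    m=np.r_[0:int(45/.25),int(103/.25):C.shape[0]]
    C=C[m]
    car[k]=C;pus[k]=P
    cv2.imwrite(f'pics/p_{k}.png',cv2.resize(P,None,fx=6,fy=3).astype(np.uint8))
    pr=P.mean(0); print(k,'profile',np.round(pr[::2]).astype(int).tolist())
for k in('w8','w9'):
    h=cv2.createHanningWindow(car[k].shape[::-1],cv2.CV_32F)
    print(k,'carriage shift vs w7',(np.array(cv2.phaseCorrelate(car['w7'],car[k],h)[0])*.25).round(2),'-> travel',xk[k]-xk['w7']+cv2.phaseCorrelate(car['w7'],car[k],h)[0][0]*.25)
E
cd pics; python3 -c "
import cv2,numpy as np
cv2.imwrite('pall.png',np.vstack([cv2.imread(f'p_{k}.png')[:190] for k in('w7','w8','w9')]))"
```

```text
w7 profile [60, 61, 61, 60, 58, 57, 57, 57, 56, 55, 58, 62, 76, 94, 106, 106, 106, 105, 105, 104, 105, 107, 112, 116, 118, 116, 116, 116, 115, 114, 114, 113]
w8 profile [62, 62, 60, 59, 58, 58, 58, 57, 57, 56, 62, 72, 87, 99, 105, 101, 94, 86, 80, 80, 78, 74, 70, 69, 63, 56, 53, 56, 58, 58, 58, 58]
w9 profile [60, 58, 58, 57, 57, 57, 56, 55, 56, 68, 84, 97, 101, 99, 92, 85, 81, 79, 79, 75, 70, 64, 61, 57, 56, 55, 56, 57, 57, 57, 57, 57]Traceback (most recent call last):
  File "<stdin>", line 24, in <module>
cv2.error: OpenCV(4.12.0) /io/opencv/modules/imgproc/src/phasecorr.cpp:529: error: (-215:Assertion failed) src1.size == src2.size in function 'phaseCorrelate'
```

View pics/pall.png

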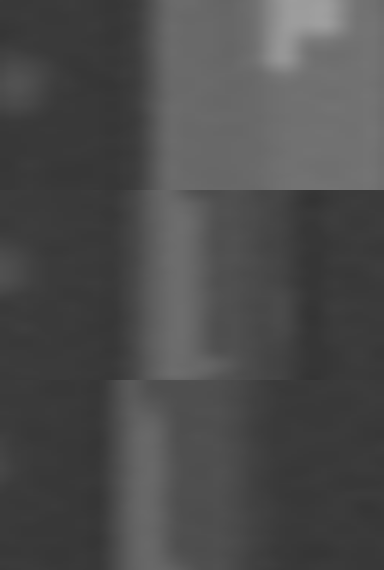

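```bash
python3 - <<'E'
from h import *
a=np.radians(4.25); f=np.array([np.sin(a),-np.cos(a)]); n=np.array([np.cos(a),np.sin(a)])
def rect(s,z,x0,y0,L,H,r=.25):
    xs=x0+np.arange(int(L/r))*r;ys=y0+np.arange(int(H/r))*r
    X,Y=np.meshgrid(xs,ys)
    W=np.array([.5175,.0557])+(X[...,None]*f+Y[...,None]*n)/1000
    W=np.dstack([W,np.full(X.shape,z/1000)]).reshape(-1,3)
    p=cv2.projectPoints(W,np.array(s['rvec']),np.array(s['tvec']),np.array(s['mtx']),None)[0].reshape(X.shape+(2,)).astype(np.float32)
    return cv2.remap(cv2.cvtColor(s['color'],cv2.COLOR_RGB2GRAY),p[...,0],p[...,1],cv2.INTER_CUBIC).astype(np.float32)
S={k:np.load(k+'.npy',allow_pickle=True).item() for k in('w7','w8','w9')}
xk={'w7':-133.7,'w8':-111.3,'w9':-100.9}
A={}
for k,s in S.items():
    A[k]=[rect(s,67.8,xk[k]-45,-74,90,45),rect(s,67.8,xk[k]-45,30,90,44),rect(s,67.8,xk[k]+26,-60,16,40),rect(s,116,xk[k]-16,-16,32,32)]
    # carriage front edge (x~+35) profile at y -60..-28 , y 30..60
    pr=A[k][0][80:180].mean(0)[290:350:4]; print(k,np.round(pr).astype(int).tolist())
    P=rect(s,82.8,xk[k]+74,-20,16,40).mean(0); lev=82; i=np.argmax(P>lev); print('plate edge rel knob',74+.25*(i-1+(lev-P[i-1])/(P[i]-P[i-1])))
for i in range(2):
  for x,y in(('w7','w8'),('w8','w9'),('w7','w9')):
    h=cv2.createHanningWindow(A[x][i].shape[::-1],cv2.CV_32F)
    (dx,dy),r=cv2.phaseCorrelate(A[x][i],A[y][i],h); print(i,x,y,'extra',round(dx*.25,2),round(dy*.25,2),round(r,2))
    M=np.eye(2,3,dtype=np.float32); 
    try:
        cc,M=cv2.findTransformECC(A[x][i].astype(np.uint8),A[y][i].astype(np.uint8),M,cv2.MOTION_TRANSLATION); print('  ecc',np.round(M[:,2]*.25,2),round(cc,3))
    except Exception as e: print(e)
E
```

```text
w7 [138, 139, 138, 137, 139, 135, 128, 98, 88, 91, 91, 91, 90, 92, 92]
plate edge rel knob 80.17309083044529
w8 [136, 139, 139, 137, 138, 134, 120, 111, 122, 122, 120, 120, 121, 122, 121]
plate edge rel knob 79.84996037185192
w9 [137, 139, 139, 137, 138, 136, 128, 112, 98, 104, 104, 105, 103, 101, 99]
plate edge rel knob 78.93134625256062
0 w7 w8 extra 0.21 0.19 0.23
  ecc [-0.6 -0.1] 0.992
0 w8 w9 extra 0.16 0.12 0.31
  ecc [0.22 0.05] 0.963
0 w7 w9 extra 0.22 0.34 0.27
  ecc [-0.45 -0.1 ] 0.997
1 w7 w8 extra -0.73 -0.47 0.2
  ecc [-0.32  0.02] 0.89
1 w8 w9 extra 0.51 0.45 0.35
  ecc [ 0.35 -0.02] 0.975
1 w7 w9 extra -0.05 -0.03 0.4
  ecc [ 0.04 -0.05] 0.9
```

Vision gives about 1.0–1.25 mm of spring compression (≈6–7.5 N), and the torque rise gives ≈9 N. Both are well inside 4–20 N. Last check on the bystanders, then sign off.

```bash
python3 - <<'E'
from h import *
s=snap('top','t9')
for q in ['yellow_cheese_center','white_cheese_center','syrup0','knob_top']:
    print(q,[(round(m['score'],2),np.round(w(s,m['point']),3).tolist()) for m in arm.mark_of('top',q)[:3]])
C,u,v=cloud(s)
m=(C[:,2]>0.058)&(C[:,2]<0.075)&(np.hypot(C[:,0]-.539,C[:,1]+.42)<.06)&(C[:,1]<-.37)
print(cv2.minAreaRect((C[m][:,:2]*1000).astype(np.float32)))
o=arm.observe(); print(o['time'],o['ft_force'],np.abs(o['qvel']).max())
print(arm.sign_off())
E
```

```text
yellow_cheese_center [(0.96, [0.476, -0.169, 0.027]), (0.84, [0.768, -0.1, 0.029]), (0.67, [0.517, 0.025, 0.063])]
white_cheese_center [(0.83, [0.539, -0.415, 0.042])]
syrup0 [(0.83, [0.688, -0.211, 0.004])]
knob_top []
((538.6505126953125, -416.8573303222656), (95.03540802001953, 56.116058349609375), 2.3894827365875244)
33.0 [0.49613012 0.35272362 0.272058  ] 0.27772223379602673
the job is handed in; nothing more can be done
None
```

I laid the yellow cheese lengthwise in the cutter's bed, released it, and turned the knob clockwise about 238° in two grasps, following the carriage. I then let go and handed the job in at 33 s of the 72 s allowed.

- **Push on the cheese:** the knob moment rose from about 0.295 to 0.36 N m, which means about 8–9.5 N. Spring compression from the wrist pictures gave about 1.0–1.25 mm, or 6–7.5 N. The two disagree slightly, but both lie inside 4–20 N.
- **Fit:** the last pictures show the pusher against the cheese and the cheese against the gauge. The carriage moved about 33 mm, as expected for that turn.
- **Other objects:** the white cheese and the syrup bottle measured where they started, within about 2–4 mm, and the turquoise blocks look untouched. The arm ended clear of everything, reading about 0.7 N.
- **Failed check:** in the last overhead picture the network did not find the knob top, so I relied on the wrist measurement for its position.

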